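# Refill row to the far-side rack, reversed

## Robot

A 7-joint arm with a two-finger parallel gripper is mounted at the origin on the work surface. World frame = base frame: x ahead of the robot, y to its left, z up, the work surface at z = 0. Lengths are in m, angles in rad, forces in N, time in s.
With the tool pointing down it reaches from about 0.4 to 0.85 m from the base axis. Payload 10.4 kg.
Tool frame: the origin (TCP) lies on the centre line of the jaws, within the pads' length; the fingertips stand r.tip_extent ahead of it and the grasp point (between the pads) lies 8 mm behind it (r.tip_extent is the distance from the TCP to the fingertips, in m); z points along the fingers, y is the direction in which the jaws open and shut (so a half turn about z gives the same grasp; the last joint's range is limited). The gripper opens to 87 mm and grips with 3 to 60 N. Pads are 19 mm wide; open, the fingers measure 117 mm over their backs; the gripper's body (75 mm by 190 mm) begins 51 mm behind the grasp point.
Start: joints at [-1.174, 0.332, -0.065, 1.46, 0.022, 1.35, -0.088], TCP at [0.255, 0.571, 0.202] pointing down, gripper open.
Joint ranges: [-2.6, 2.6], [-0.5, 2.12], [-1.47, 1.34], [0.16, 2.42], [-1.27, 4.41], [0.06, 2.06], [-2.6, 2.6]. Speed limits (rad/s): [2.22, 2.22, 2.79, 2.79, 3.14, 3.14, 3.14].

## Interface

Orientations are given as a unit quaternion [x, y, z, w].
In Python, from bench import r gives the robot as it stands.
- The arm moves only by the shell command python3 -m jog 'ROWS' [FORCE]. ROWS is JSON, a list of rows, each a list of 7 numbers: the shift along the tool's x, y, z in cm, then the turn, a rotation vector about the tool's x, y, z in rad, then the opening, from -1 (shut) to 1 (fully open). In form: [[tx, ty, tz, wx, wy, wz, jaw], ...]. A call has 1 to 20 rows; each row shifts and turns the commanded pose from where the row before left it, along the tool's axes as they then stand; what a row does not reach is not made up. A row lasts 1/8 s, in which the tool goes at most 62.5 mm and 10.7 degrees, less where a joint would pass 70% of its speed; a pose out of reach is approached as far as the arm can. A call with a gripper value outside its range is refused whole. The fingers move at their own pace and stop on an object; FORCE is the grip in N (left out, the last holds). Time passes only in rows, so rows that do not move let the fingers close. It gives the time, the measured TCP pose, the force and the opening at its end, in the units of the state.
- r.read_state(): the state, without advancing time (a new reading comes with each control period).
- r.camera(name): name is "scene" or "top" or "wrist"; returns a dict with "frame" (480x640x3 uint8, red, green, blue), "fx", "fy", "cx", "cy" (pixels), "k1" (the pictures are not rectified: a ray, as slopes to the right and down, at radius r is drawn at 1 + k1 r^2 times it, then the intrinsics apply), "camera_from_world" (4x4, takes a point from world to camera coordinates). Camera axes: x right, y down, z forward; pixel columns grow to the right and rows downward; lengths in m; the calibration is good to about 2 mm. A picture is of the moment at which its call begins. There is no depth.
- r.close_job(): hands the job in, once; it reports no verdict.
Trained networks look in a picture, given as the dict that the camera call returned (one of the last four; its "shot" number tells which), for a name from the list of things; names that differ only in an ending like _2 or _b are one class to them, and where a whole thing is asked for, a point or a joint stands for the part that bears it (a point fixed in the world has none). Each returns a list of dicts, best first, with "score" (0 to 1); they miss things now and then, are a little off and sometimes report something else, mostly with a low value. They report only what shows in the picture. A call takes as long as a camera call. They do not tell look-alikes from the thing itself.
- r.search_frame(picture, thing): "rect" ([left, top, right, bottom] in pixels, round what is visible of it).
The state is a dict: "time": time; "joint_positions": joint angles; "joint_vel": joint speeds; "joint_torque": joint torques, N m; "ee_pos": TCP position; "eef_rot": TCP orientation; "ft_force": force on the tool from outside, world axes, zero at the start; "torque": the same for the moment, N m; "width": finger opening in m.
Only numpy, scipy, OpenCV 4.12 (cv2) and the standard library are available. Lean on these libraries where they do the work, as an engineer would, in place of code of your own. Each camera call takes 0.05 s, during which the arm holds its last target.

## Task

Customers will take detergent from the far side of the folding table, so move the four bottles from the blue carrier into the empty grey rack with the orange ends in the reverse order: seen from the same side, the bottle at the left end of the carrier goes to the right end of the rack, the next one beside it, and so on, one upright bottle in each compartment. Set them down on the rack's floor rather than drop them, keep them upright on the way, and let go of them all.

Things in the scene. Friction and masses are not known exactly. Their poses are not given: they have to be found in the camera images.
- carrier: Blue plastic carrier fixed to the table, 84 (x) by 333 mm (y). Four compartments in a row along its y, centred at y = -118.5, -39.5, 39.5, 118.5 mm, x = 0; each about 74 x 74 mm inside, floor 5 mm and wall tops 40 mm above the origin; end plates 55 mm high. Origin: centre of underside, on the table. x points away from the robot, y to the robot's left, turned by its yaw (within 0.3 rad).
- rack: Grey aluminium rack with orange end plates, fixed to the table left or right of the carrier, empty at the start. Same size, compartments (y = -118.5, -39.5, 39.5, 118.5 mm, floor 5 mm, walls 40 mm, end plates 55 mm high), origin and axes as the blue carrier; yaw within 0.3 rad.
- bottle_red: Red detergent bottle with a red cap and a white paper band low down, rigid and closed, about 160 g: a cylinder 42 mm in diameter up to 90 mm, then a shoulder and a cap 32 mm in diameter; 118 mm high in all. Origin: centre of its underside; z up its axis.
- bottle_yellow: Yellow detergent bottle with a yellow cap and a white paper band low down, rigid and closed, about 160 g: a cylinder 42 mm in diameter up to 90 mm, then a shoulder and a cap 32 mm in diameter; 118 mm high in all. Origin: centre of its underside; z up its axis.
- bottle_green: Green detergent bottle with a green cap and a white paper band low down, rigid and closed, about 160 g: a cylinder 42 mm in diameter up to 90 mm, then a shoulder and a cap 32 mm in diameter; 118 mm high in all. Origin: centre of its underside; z up its axis.
- bottle_white: White detergent bottle with a white cap and a white paper band low down, rigid and closed, about 160 g: a cylinder 42 mm in diameter up to 90 mm, then a shoulder and a cap 32 mm in diameter; 118 mm high in all. Origin: centre of its underside; z up its axis.
- tag_red: Red marker clip, 30 mm wide and 16 mm deep, fixed on the top edge of the carrier's wall nearer the robot, before the compartment where the red bottle stood at the start; it stays there to mark the place. Its top is 44 mm above the table. Origin: on the wall's top edge, 41 mm in front of the bottle's starting place; same axes as the carrier.
- tag_yellow: Yellow marker clip, 30 mm wide and 16 mm deep, fixed on the top edge of the carrier's wall nearer the robot, before the compartment where the yellow bottle stood at the start; it stays there to mark the place. Its top is 44 mm above the table. Origin: on the wall's top edge, 41 mm in front of the bottle's starting place; same axes as the carrier.
- tag_green: Green marker clip, 30 mm wide and 16 mm deep, fixed on the top edge of the carrier's wall nearer the robot, before the compartment where the green bottle stood at the start; it stays there to mark the place. Its top is 44 mm above the table. Origin: on the wall's top edge, 41 mm in front of the bottle's starting place; same axes as the carrier.
- tag_white: White marker clip, 30 mm wide and 16 mm deep, fixed on the top edge of the carrier's wall nearer the robot, before the compartment where the white bottle stood at the start; it stays there to mark the place. Its top is 44 mm above the table. Origin: on the wall's top edge, 41 mm in front of the bottle's starting place; same axes as the carrier.
Mind the look-alikes: they are no part of the job. Of the things that look like the bottle_green, the largest one is meant.

How it is judged:
By the outcome, as a careful person would: the job done as asked, in the order asked, and still so for the second after the job is handed in, with the robot touching nothing.
It also fails if it takes over 112 s, if anything falls off the work surface, if the arm or the gripper's body presses on something with over 40 N, if the wrist force passes 120 N, or if a joint passes its speed limit or range.

## Working session

There is one attempt and no reset: what is moved stays moved. The work goes in short steps, Python scripts to look and compute and a shell command to move; the robot and the scene stay as the last step left them, time stands still between calls to the robot, and variables do not carry over. Pictures are saved under pics/ and viewed, and the job is handed in when it is done.

```bash
ls; mkdir -p pics
python3 - <<'E'
from bench import r
import cv2
s=r.read_state()
print({k:s[k] for k in('time','ee_pos','eef_rot','width','ft_force')}, r.tip_extent)
for n in('scene','top','wrist'):
    c=r.camera(n); cv2.imwrite(f'pics/{n}0.png',c['frame'][:,:,::-1])
    print(n,c['fx'],c['cx'],c['cy'],c['k1'],c['camera_from_world'])
E
```

```text
pics
{'time': 0.0, 'ee_pos': array([0.25458342, 0.57033632, 0.2012416 ]), 'eef_rot': array([ 2.08352986e-01,  9.78053432e-01, -7.11979239e-04, -1.01662500e-04]), 'width': 0.08728767678117681, 'ft_force': array([-0.19069771,  0.44235318, -0.25516473])} 0.011
scene 491.7263155661502 312.0440818968917 243.66874512338086 -0.03782051268319079 [[-0.20634495  0.97845968  0.00619839  0.10951571]
 [ 0.76801633  0.16588364 -0.61857379 -0.39813992]
 [-0.60627772 -0.12287912 -0.78570226  1.22799784]
 [ 0.          0.          0.          1.        ]]
top 446.49814961400256 316.5710895723245 241.60020893758448 0.014637236710386633 [[-6.46952480e-03 -9.99978846e-01  6.72182709e-04  1.49630889e-02]
 [-9.97692638e-01  6.40930045e-03 -6.75893535e-02  5.62638574e-01]
 [ 6.75836155e-02 -1.10790274e-03 -9.97712999e-01  7.84298154e-01]
 [ 0.00000000e+00  0.00000000e+00  0.00000000e+00  1.00000000e+00]]
wrist 368.96406786373205 312.72911216748565 240.41924994146876 0.008192544827237407 [[ 0.40779632  0.91307201 -0.00129129 -0.62553246]
 [ 0.87627869 -0.39096548  0.28156998 -0.03482971]
 [ 0.25658882 -0.11595473 -0.95953983  0.39097335]
 [ 0.          0.          0.          1.        ]]
```

View pics/top0.png

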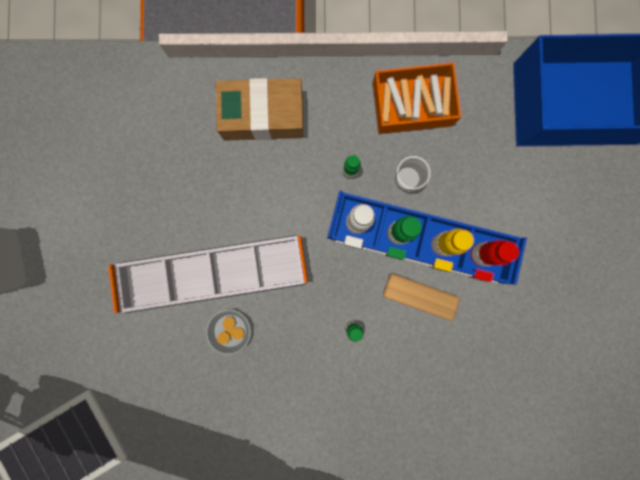

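View pics/scene0.png

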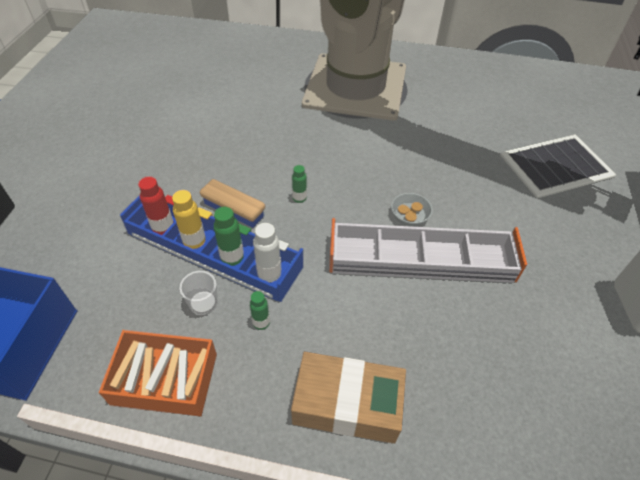

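Run:
```python
import cv2
f=cv2.imread('pics/top0.png')
for n,(x0,y0,x1,y1) in dict(a=(100,225,320,325),b=(320,180,540,295)).items():
    cv2.imwrite(f'pics/crop_{n}.png',cv2.resize(f[y0:y1,x0:x1],None,fx=3.6,fy=3.6,interpolation=cv2.INTER_CUBIC))
```

```text
(no output)
```

View pics/crop_a.png

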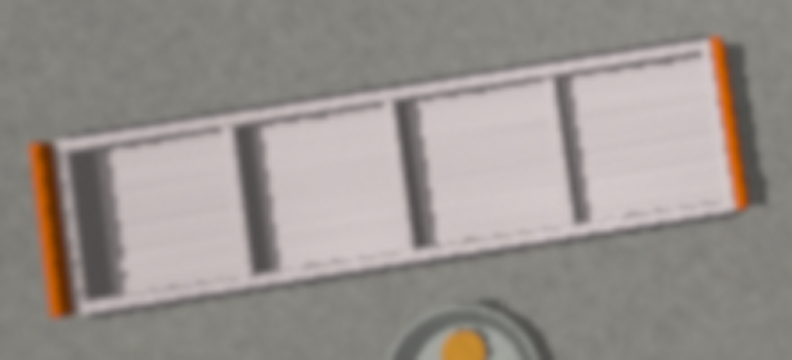

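View pics/crop_b.png

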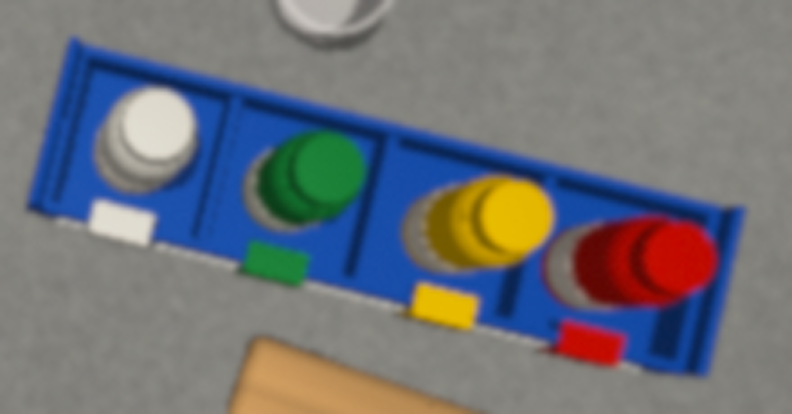

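View pics/wrist0.png

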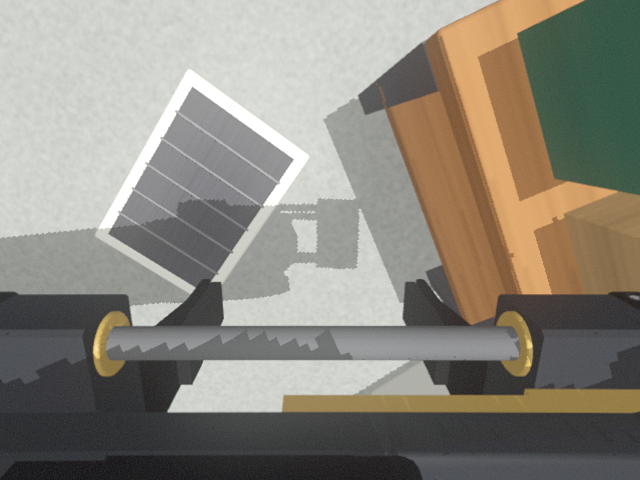

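```bash
cat > h.py <<'E'
import numpy as np, cv2
from bench import r
def ray(c,u,v):
    x=(u-c['cx'])/c['fx']; y=(v-c['cy'])/c['fy']; a,b=x,y
    for _ in range(8):
        k=1+c['k1']*(a*a+b*b); a,b=x/k,y/k
    M=np.array(c['camera_from_world']); R=M[:3,:3]; t=M[:3,3]
    return -R.T@t, R.T@np.array([a,b,1.])
def at(c,u,v,z):
    o,d=ray(c,u,v); return (o+d*(z-o[2])/d[2])[:2]
def proj(c,P):
    P=np.atleast_2d(P); M=np.array(c['camera_from_world']); q=P@M[:3,:3].T+M[:3,3]
    s=q[:,:2]/q[:,2:]; k=1+c['k1']*(s**2).sum(1,keepdims=True)
    return s*k*[c['fx'],c['fy']]+[c['cx'],c['cy']]
E
python3 - <<'E'
from h import *
c=r.camera('top')
np.set_printoptions(precision=4,suppress=True)
A=lambda x,y,z:at(c,100+x/3.6,225+y/3.6,z)
B=lambda x,y,z:at(c,320+x/3.6,180+y/3.6,z)
def rep(n,L):
    L=np.array(L); print(n,L, 'mean',L.mean(0))
# rack: FL,NL,FR,NR outer top of plates
rep('rack',[A(30,145,.055),A(52,316,.055),A(722,38,.055),A(742,210,.055)])
rep('carr',[B(73,38,.055),B(30,208,.055),B(743,208,.055),B(707,376,.055)])
for n,p in dict(w=(122,223),g=(277,264),y=(445,306),r=(592,344)).items(): print('tag',n,B(*p,.044))
for n,p in dict(w=(158,124),g=(329,169),y=(515,217),r=(678,257)).items(): print('cap',n,B(*p,.118))
for n,p in dict(cup=(330,0)).items(): print(n,B(*p,.07))
s=r.camera('scene'); 
for n,p in dict(w=(264,231),g=(224,214),y=(183,197),r=(149,184)).items(): print('capS',n,at(s,*p,.118))
print(r.search_frame(s,'bottle_green'));
E
```

```text
rack [[0.5221 0.3669]
 [0.4416 0.3545]
 [0.5709 0.0389]
 [0.489  0.0297]] mean [0.5059 0.1975]
carr [[ 0.6486 -0.0302]
 [ 0.5667 -0.0089]
 [ 0.5645 -0.3484]
 [ 0.485  -0.3284]] mean [ 0.5662 -0.179 ]
tag w [ 0.56   -0.0537]
tag g [ 0.5397 -0.1283]
tag y [ 0.5189 -0.2088]
tag r [ 0.5003 -0.2788]
cap w [ 0.5986 -0.0638]
cap g [ 0.5783 -0.1385]
cap y [ 0.5566 -0.2193]
cap r [ 0.5387 -0.2897]
cup [ 0.6631 -0.1509]
capS w [ 0.6011 -0.0637]
capS g [ 0.5801 -0.137 ]
capS y [ 0.5581 -0.2165]
capS r [ 0.5414 -0.2852]
[{'rect': [292.2, 166.5, 308.1, 206.4], 'score': 0.94}, {'rect': [213.5, 206.2, 243.2, 267.3], 'score': 0.56}]
```

```bash
cat >> h.py <<'E'
from scipy.spatial.transform import Rotation as Ro
CY,RY=-0.258,0.147
B=dict(w=(.5997,-.0639),g=(.5794,-.138),y=(.5576,-.2184),r=(.5400,-.2880))
D=dict(w=(.5232,.0803),g=(.5117,.1584),y=(.5001,.2366),r=(.4886,.3147))
def go(x,y,z,yaw):
    s=r.read_state(); R=Ro.from_quat(s['eef_rot'])
    T=Ro.from_matrix(np.array([[-np.sin(yaw),np.cos(yaw),0],[np.cos(yaw),np.sin(yaw),0],[0,0,-1.]]).T@np.diag([1,1,1])) if 0 else Ro.from_matrix(np.array([[-np.sin(yaw),np.cos(yaw),0],[np.cos(yaw),np.sin(yaw),0],[0,0,-1.]]))
    d=np.array([x,y,z])-s['ee_pos']
    print('t',round(s['time'],2),'pos',s['ee_pos'].round(4),'w',round(s['width'],4),'F',np.round(s['ft_force'],1),'TURN',(R.inv()*T).as_rotvec().round(4),'CM before turn',(R.inv().apply(d)*100).round(2),'CM after turn',(T.inv().apply(d)*100).round(2))
E
python3 -m jog '[[0,0,-3,0,0,0.1763,0.4],[0,0,0,0,0,0.1763,0.4],[0,0,0,0,0,0.1763,0.4],[0,0,0,0,0,0.1763,0.4],[0,0,0,0,0,0.1763,0.4],[0,0,0,0,0,0.1763,0.4],[0,0,0,0,0,0.1763,0.4],[0,0,0,0,0,0.1763,0.4],[0,0,0,0,0,0,0.4]]' 25
python3 -c "
from h import *
go(*B['w'],.217,CY)"
```

```text
time: 1.42
ee_pos: [0.2546, 0.5707, 0.232]
eef_rot: [0.792, 0.61, -0.0, 0.0]
ft_force: [0.2, -0.2, -0.3]
width: 0.0611
t 1.43 pos [0.2546 0.5707 0.232 ] w 0.0611 F [ 0.2 -0.2 -0.3] TURN [ 0.0001  0.0001 -0.0002] CM before turn [-52.55  49.57   1.51] CM after turn [-52.56  49.56   1.5 ]
```

```bash
python3 -m jog '[[-3.5,3.3,0.1,0,0,0,0.4],[-3.5,3.3,0.1,0,0,0,0.4],[-3.5,3.3,0.1,0,0,0,0.4],[-3.5,3.3,0.1,0,0,0,0.4],[-3.5,3.3,0.1,0,0,0,0.4],[-3.5,3.3,0.1,0,0,0,0.4],[-3.5,3.3,0.1,0,0,0,0.4],[-3.5,3.3,0.1,0,0,0,0.4],[-3.5,3.3,0.1,0,0,0,0.4],[-3.5,3.3,0.1,0,0,0,0.4],[-3.5,3.3,0.1,0,0,0,0.4],[-3.5,3.3,0.1,0,0,0,0.4],[-3.5,3.3,0.1,0,0,0,0.4],[-3.5,3.3,0.1,0,0,0,0.4],[-3.5,3.3,0.1,0,0,0,0.4],[0,0,0,0,0,0,0.4]]'
python3 -c "
from h import *
go(*B['w'],.067,CY)
c=r.camera('wrist');cv2.imwrite('pics/w1.png',c['frame'][:,:,::-1])
print(r.read_state()['joint_positions'].round(2))
for z in(.118,.067):print(proj(c,[*B['w'],z]))"
```

```text
time: 3.42
ee_pos: [0.5988, -0.0681, 0.2167]
eef_rot: [0.793, 0.609, -0.001, 0.001]
ft_force: [-0.2, 0.7, 0.7]
width: 0.0611
t 3.42 pos [ 0.5988 -0.0681  0.2167] w 0.0611 F [-0.2  0.7  0.7] TURN [ 0.0003  0.0024 -0.0025] CM before turn [ 0.47 -0.03 14.97] CM after turn [ 0.43 -0.03 14.97]
[-0.5   0.31  0.66  1.53 -0.19  1.36 -0.07]
[[311.16136463 229.67827861]]
[[311.4701615  215.42490983]]
```

View pics/w1.png

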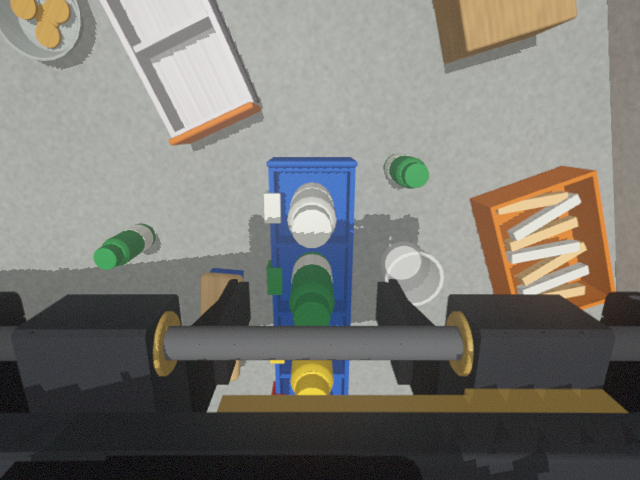

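```bash
python3 -c "
from h import *
f=cv2.imread('pics/w1.png')
cv2.imwrite('pics/w1c.png',cv2.resize(f[140:320,220:400],None,fx=3.3,fy=3.3,interpolation=cv2.INTER_CUBIC))
c=r.camera('wrist')
for k in B:
  for rr,z in((.016,.118),(.021,.09)):
    a=np.linspace(0,6.28,60);p=proj(c,np.c_[B[k][0]+rr*np.cos(a),B[k][1]+rr*np.sin(a),0*a+z])
    cv2.polylines(f,[p.round().astype(int)],True,(255,0,255),1)
cv2.imwrite('pics/w1d.png',cv2.resize(f[140:320,220:400],None,fx=3.3,fy=3.3,interpolation=cv2.INTER_CUBIC))
"
```

```text
(no output)
```

View pics/w1d.png

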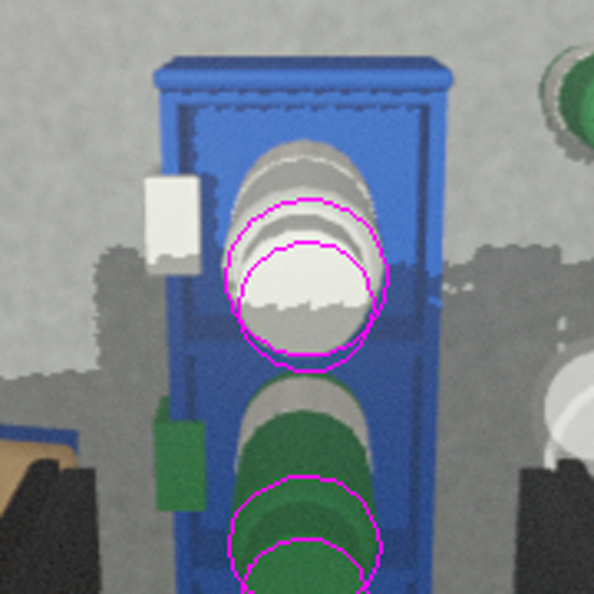

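```bash
python3 -m jog '[[0.4,0,2.5,0,0,0,0.4],[0,0,3,0,0,0,0.4],[0,0,3,0,0,0,0.4],[0,0,3,0,0,0,0.4],[0,0,2,0,0,0,0.4],[0,0,1.5,0,0,0,0.4],[0,0,0,0,0,0,0.4]]'
python3 -c "
from h import *
go(*B['w'],.067,CY)"
```

```text
time: 4.4
ee_pos: [0.5991, -0.0594, 0.0664]
eef_rot: [0.792, 0.61, -0.0, -0.0]
ft_force: [0.5, -0.6, 0.2]
width: 0.0608
t 4.4 pos [ 0.5991 -0.0594  0.0664] w 0.0608 F [ 0.5 -0.6  0.2] TURN [-0.0012  0.0002 -0.0005] CM before turn [-0.42  0.17 -0.06] CM after turn [-0.42  0.17 -0.06]
```

```bash
python3 -m jog '[[-0.4,0.15,0,0,0,0,0.4],[0,0,0,0,0,0,0.4],[0,0,0,0,0,0,-0.3],[0,0,0,0,0,0,-0.3],[0,0,0,0,0,0,-0.3],[0,0,0,0,0,0,-0.3],[0,0,0,0,0,0,-0.3]]' 25
python3 -c "
from h import *
go(*B['w'],.067,CY)"
```

```text
time: 5.28
ee_pos: [0.5999, -0.064, 0.0671]
eef_rot: [0.793, 0.61, 0.0, -0.0]
ft_force: [-0.6, 0.0, 2.4]
width: 0.0405
t 5.28 pos [ 0.5999 -0.064   0.0671] w 0.0405 F [-0.6  0.   2.4] TURN [-0.0001 -0.0001 -0.0013] CM before turn [-0.   -0.03  0.01] CM after turn [-0.   -0.03  0.01]
```

```bash
python3 -m jog '[[0,0,-1,0,0,0,-0.3],[0,0,-2,0,0,0,-0.3],[0,0,-3,0,0,0,-0.3],[0,0,-3,0,0,0,-0.3],[0,0,-3,0,0,0,-0.3],[0,0,-2,0,0,0,-0.3],[0,0,-1,0,0,0,-0.3],[0,0,0,0,0,0,-0.3],[0,0,0,0,0,0,-0.3]]'
python3 -c "
from h import *
go(*D['w'],.217,RY)
c=r.camera('scene');cv2.imwrite('pics/s2.png',c['frame'][:,:,::-1])"
```

```text
time: 6.4
ee_pos: [0.5995, -0.064, 0.2163]
eef_rot: [0.793, 0.61, -0.0, -0.0]
ft_force: [-0.4, -0.5, -2.2]
width: 0.0406
t 6.4 pos [ 0.5995 -0.064   0.2163] w 0.0406 F [-0.4 -0.5 -2.2] TURN [-0.0012  0.     -0.4064] CM before turn [ 11.98 -11.08  -0.06] CM after turn [15.39 -5.44 -0.07]
```

View pics/s2.png

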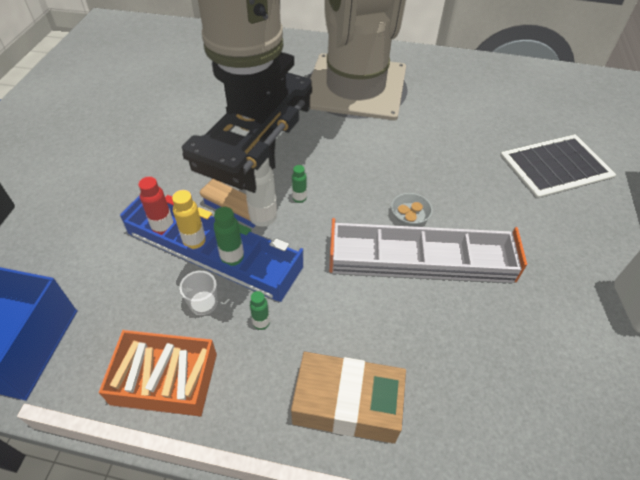

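```bash
python3 -m jog '[[0,0,0,0,0,-0.1,-0.3],[0,0,0,0,0,-0.1,-0.3],[0,0,0,0,0,-0.1,-0.3],[0,0,0,0,0,-0.1,-0.3],[1.2,-0.4,0,0,0,-0.006,-0.3],[2,-0.7,0,0,0,0,-0.3],[2.5,-0.9,0,0,0,0,-0.3],[2.5,-0.9,0,0,0,0,-0.3],[2.5,-0.9,0,0,0,0,-0.3],[2.5,-0.9,0,0,0,0,-0.3],[1.5,-0.5,0,0,0,0,-0.3],[0.7,-0.2,0,0,0,0,-0.3],[0,0,0,0,0,0,-0.3],[0,0,0,0,0,0,-0.3]]'
python3 -c "
from h import *
go(*D['w'],.067,RY)
c=r.camera('wrist');cv2.imwrite('pics/w3.png',c['frame'][:,:,::-1])"
```

```text
time: 8.2
ee_pos: [0.5244, 0.0795, 0.217]
eef_rot: [0.654, 0.756, -0.0, 0.0]
ft_force: [0.2, 0.0, -2.4]
width: 0.0406
t 8.2 pos [0.5244 0.0795 0.217 ] w 0.0406 F [ 0.2  0.  -2.4] TURN [ 0.0001  0.0003 -0.002 ] CM before turn [ 0.1  -0.11 15.  ] CM after turn [ 0.1  -0.11 15.  ]
```

View pics/w3.png

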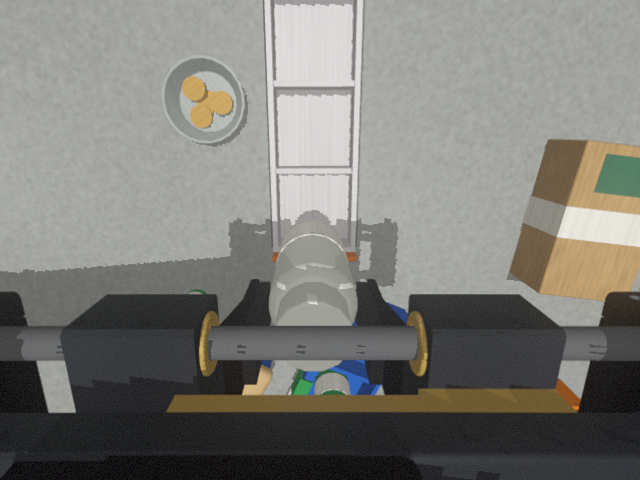

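```bash
python3 -c "
from h import *
c=r.camera('wrist')
o=np.array([.5059,.1975]);ux=np.array([np.cos(RY),np.sin(RY)]);uy=np.array([-np.sin(RY),np.cos(RY)])
for x,y,z in((0,-79,.04),(0,0,.04),(0,79,.04),(-42,0,.04),(42,0,.04),(-42,-79,.04),(42,-79,.04)): print(x,y,proj(c,[*(o+ux*x/1e3+uy*y/1e3),z]).round(1))
"
```

```text
0 -79 [[310.4 172.5]]
0 0 [[310.   83.9]]
0 79 [[309.6 -18. ]]
-42 0 [[263.5  84. ]]
42 0 [[356.5  83.7]]
-42 -79 [[266.8 172.6]]
42 -79 [[353.9 172.4]]
```

```bash
python3 -m jog '[[0.1,0,2.5,0,0,0,-0.3],[0,0,3,0,0,0,-0.3],[0,0,3,0,0,0,-0.3],[0,0,3,0,0,0,-0.3],[0,0,1.5,0,0,0,-0.3],[0,0,1,0,0,0,-0.3],[0,0,0.5,0,0,0,-0.3],[0,0,0.3,0,0,0,-0.3],[0,0,0,0,0,0,-0.3],[0,0,0,0,0,0,-0.3]]'
python3 -c "
from h import *
go(*D['w'],.067,RY)"
```

```text
time: 9.55
ee_pos: [0.5243, 0.0816, 0.0695]
eef_rot: [0.653, 0.757, 0.0, 0.0]
ft_force: [-0.4, 0.0, -0.6]
width: 0.0409
t 9.55 pos [0.5243 0.0816 0.0695] w 0.0409 F [-0.4  0.  -0.6] TURN [ 0.0008 -0.0003 -0.0004] CM before turn [-0.11 -0.12  0.25] CM after turn [-0.11 -0.12  0.25]
```

```bash
python3 -m jog '[[0,0,0.1,0,0,0,-0.3],[0,0,0,0,0,0,-0.3]]'; python3 -m jog '[[0,0,0.1,0,0,0,-0.3],[0,0,0,0,0,0,-0.3]]'
```

```text
time: 9.8
ee_pos: [0.524, 0.0815, 0.0681]
eef_rot: [0.653, 0.757, 0.0, -0.0]
ft_force: [-0.2, 0.6, -1.8]
width: 0.0408
time: 10.05
ee_pos: [0.524, 0.0815, 0.0671]
eef_rot: [0.653, 0.757, 0.0, -0.0]
ft_force: [-0.7, -0.3, -1.1]
width: 0.0407
```

```bash
python3 -m jog '[[0,0,0.05,0,0,0,-0.3],[0,0,0,0,0,0,-0.3]]'; python3 -m jog '[[0,0,0.05,0,0,0,-0.3],[0,0,0,0,0,0,-0.3]]'
```

```text
time: 10.3
ee_pos: [0.5241, 0.0815, 0.067]
eef_rot: [0.653, 0.757, 0.0, -0.0]
ft_force: [-2.2, -0.3, 5.0]
width: 0.0408
time: 10.55
ee_pos: [0.5243, 0.0816, 0.0669]
eef_rot: [0.653, 0.757, 0.0, 0.0]
ft_force: [-4.0, -1.5, 10.2]
width: 0.041
```

```bash
python3 -m jog '[[0,0,-0.1,0,0,0,-0.3],[0,0,0,0,0,0,0.4],[0,0,0,0,0,0,0.4],[0,0,0,0,0,0,0.4],[0,0,-2,0,0,0,0.4],[0,0,-4,0,0,0,0.4],[0,0,-5,0,0,0,0.4],[0,0,-4,0,0,0,0.4],[0,0,0,0,0,0,0.4],[0,0,0,0,0,0,0.4]]'
python3 -c "
from h import *
go(*B['g'],.217,CY)
c=r.camera('wrist');cv2.imwrite('pics/w4.png',c['frame'][:,:,::-1])
c=r.camera('scene');cv2.imwrite('pics/s4.png',c['frame'][:,:,::-1])"
```

```text
time: 11.8
ee_pos: [0.5236, 0.0814, 0.2163]
eef_rot: [0.653, 0.757, -0.0, -0.0]
ft_force: [-0.2, 0.1, -0.5]
width: 0.0608
t 11.8 pos [0.5236 0.0814 0.2163] w 0.0608 F [-0.2  0.1 -0.5] TURN [-7.000e-04  1.000e-04  4.047e-01] CM before turn [-22.52   2.31  -0.07] CM after turn [-19.8   10.99  -0.07]
```

View pics/w4.png

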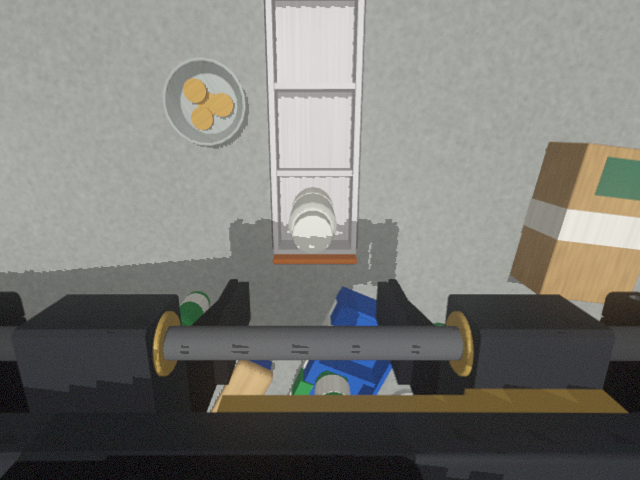

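View pics/s4.png

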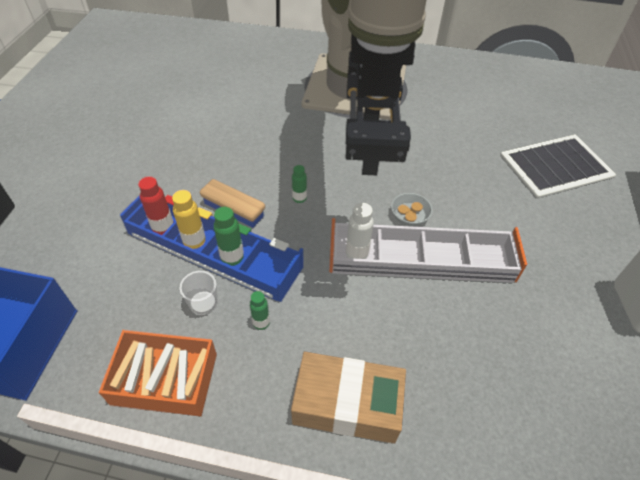

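White stands upright in the rack's right-end compartment (wrist view about (313,220)). Green next.

```bash
python3 -m jog '[[0,0,0,0,0,0.135,0.4],[0,0,0,0,0,0.135,0.4],[0,0,0,0,0,0.135,0.4],[-3.3,1.9,0,0,0,0,0.4],[-4,2.2,0,0,0,0,0.4],[-4,2.2,0,0,0,0,0.4],[-4,2.2,0,0,0,0,0.4],[-3,1.7,0,0,0,0,0.4],[-1.5,0.8,0,0,0,0,0.4],[0,0,0,0,0,0,0.4],[0,0,0,0,0,0,0.4]]'
python3 -c "
from h import *
go(*B['g'],.067,CY)"
```

```text
time: 13.28
ee_pos: [0.5797, -0.1363, 0.2167]
eef_rot: [0.792, 0.611, 0.0, -0.001]
ft_force: [0.6, 0.8, 0.4]
width: 0.0606
t 13.28 pos [ 0.5797 -0.1363  0.2167] w 0.0606 F [0.6 0.8 0.4] TURN [-0.0007 -0.0007  0.0014] CM before turn [-0.18  0.02 14.97] CM after turn [-1.700e-01  1.000e-02  1.497e+01]
```

```bash
python3 -m jog '[[-0.15,0,2.5,0,0,0,0.4],[0,0,4,0,0,0,0.4],[0,0,4,0,0,0,0.4],[0,0,3,0,0,0,0.4],[0,0,1.45,0,0,0,0.4],[0,0,0,0,0,0,0.4],[0,0,0,0,0,0,0.4],[0,0,0,0,0,0,-0.3],[0,0,0,0,0,0,-0.3],[0,0,0,0,0,0,-0.3],[0,0,0,0,0,0,-0.3],[0,0,0,0,0,0,-0.3]]'
python3 -c "
from h import *
go(*B['g'],.067,CY)"
```

```text
time: 14.78
ee_pos: [0.5795, -0.1396, 0.0678]
eef_rot: [0.792, 0.61, 0.0, 0.0]
ft_force: [-0.9, 2.1, 5.1]
width: 0.0405
t 14.78 pos [ 0.5795 -0.1396  0.0678] w 0.0405 F [-0.9  2.1  5.1] TURN [ 0.0004 -0.0002 -0.0004] CM before turn [ 0.15 -0.05  0.08] CM after turn [ 0.15 -0.05  0.08]
```

```bash
python3 -m jog '[[0,0,-1,0,0,0,-0.3],[0,0,-2,0,0,0,-0.3],[0,0,-3,0,0,0,-0.3],[0,0,-3,0,0,0,-0.3],[0,0,-3,0,0,0,-0.3],[0,0,-2,0,0,0,-0.3],[0,0,-1,0,0,0,-0.3],[0,0,0,0,0,0,-0.3]]'
python3 -c "
from h import *
go(*D['g'],.217,RY)"
```

```text
time: 15.78
ee_pos: [0.5795, -0.1397, 0.2182]
eef_rot: [0.792, 0.61, 0.0, 0.0]
ft_force: [-0.8, -0.3, -1.9]
width: 0.0405
t 15.78 pos [ 0.5795 -0.1397  0.2182] w 0.0405 F [-0.8 -0.3 -1.9] TURN [ 1.200e-03 -1.000e-04 -4.055e-01] CM before turn [ 27.08 -14.18   0.12] CM after turn [30.48 -2.35  0.12]
```

```bash
python3 -m jog '[[0,0,0,0,0,-0.1,-0.3],[0,0,0,0,0,-0.1,-0.3],[0,0,0,0,0,-0.1,-0.3],[0,0,0,0,0,-0.105,-0.3],[1.5,-0.1,0,0,0,0,-0.3],[2.5,-0.2,0,0,0,0,-0.3],[3.5,-0.3,0,0,0,0,-0.3],[4,-0.3,0,0,0,0,-0.3],[4,-0.3,0,0,0,0,-0.3],[4,-0.3,0,0,0,0,-0.3],[4,-0.3,0,0,0,0,-0.3],[3.5,-0.2,0,0,0,0,-0.3],[2,-0.2,0,0,0,0,-0.3],[1,-0.1,0,0,0,0,-0.3],[0.5,0,0,0,0,0,-0.3],[0,0,0,0,0,0,-0.3],[0,0,0,0,0,0,-0.3]]'
python3 -c "
from h import *
go(*D['g'],.067,RY)"
```

```text
time: 17.9
ee_pos: [0.5123, 0.1579, 0.2176]
eef_rot: [0.654, 0.756, -0.0, 0.0]
ft_force: [0.6, 0.9, -1.5]
width: 0.0407
t 17.9 pos [0.5123 0.1579 0.2176] w 0.0407 F [ 0.6  0.9 -1.5] TURN [ 0.0001  0.0002 -0.002 ] CM before turn [ 0.06 -0.05 15.06] CM after turn [ 0.05 -0.05 15.06]
```

```bash
python3 -m jog '[[0.05,0.1,2.5,0,0,0,-0.3],[0,0,3,0,0,0,-0.3],[0,0,3,0,0,0,-0.3],[0,0,3,0,0,0,-0.3],[0,0,1.5,0,0,0,-0.3],[0,0,1,0,0,0,-0.3],[0,0,0.5,0,0,0,-0.3],[0,0,0.2,0,0,0,-0.3],[0,0,0,0,0,0,-0.3],[0,0,0,0,0,0,-0.3]]'; for i in 1; do python3 -m jog '[[0,0,0.1,0,0,0,-0.3],[0,0,0.1,0,0,0,-0.3],[0,0,0,0,0,0,-0.3]]';done;  python3 -m jog '[[0,0,0.05,0,0,0,-0.3],[0,0,0,0,0,0,-0.3]]'
```

```text
time: 19.15
ee_pos: [0.5132, 0.1596, 0.071]
eef_rot: [0.653, 0.757, 0.0, 0.0]
ft_force: [-0.9, -0.1, -1.4]
width: 0.0405
time: 19.52
ee_pos: [0.5129, 0.1594, 0.0684]
eef_rot: [0.653, 0.757, -0.0, -0.0]
ft_force: [0.2, 0.2, -1.8]
width: 0.0407
time: 19.77
ee_pos: [0.5129, 0.1595, 0.068]
eef_rot: [0.653, 0.757, -0.0, -0.0]
ft_force: [0.2, -0.9, -2.6]
width: 0.0405
```

```bash
python3 -m jog '[[0,0,0.05,0,0,0,-0.3],[0,0,0,0,0,0,-0.3]]';  python3 -m jog '[[0,0,0.05,0,0,0,-0.3],[0,0,0,0,0,0,-0.3]]'
```

```text
time: 20.02
ee_pos: [0.5131, 0.1596, 0.0679]
eef_rot: [0.653, 0.757, 0.0, -0.0]
ft_force: [-0.9, 0.1, 2.9]
width: 0.0407
time: 20.27
ee_pos: [0.5132, 0.1597, 0.0678]
eef_rot: [0.653, 0.757, 0.0, -0.0]
ft_force: [-4.7, -1.0, 8.1]
width: 0.0407
```

Contact at z≈0.068; release and rise, then go to yellow.

```bash
python3 -m jog '[[0,0,-0.08,0,0,0,-0.3],[0,0,0,0,0,0,0.4],[0,0,0,0,0,0,0.4],[0,0,0,0,0,0,0.4],[0,0,-2,0,0,0,0.4],[0,0,-4,0,0,0,0.4],[0,0,-5,0,0,0,0.4],[0,0,-4,0,0,0,0.4],[0,0,0,0,0,0,0.4],[0,0,0,0,0,0,0.4]]'
python3 -c "
from h import *
go(*B['y'],.217,CY)
c=r.camera('scene');cv2.imwrite('pics/s5.png',c['frame'][:,:,::-1])"
```

```text
time: 21.52
ee_pos: [0.5127, 0.1594, 0.2171]
eef_rot: [0.653, 0.757, -0.0, -0.0]
ft_force: [0.9, -0.6, -1.2]
width: 0.0609
t 21.52 pos [0.5127 0.1594 0.2171] w 0.0609 F [ 0.9 -0.6 -1.2] TURN [-6.000e-04  2.000e-04  4.047e-01] CM before turn [-3.803e+01 -1.070e+00  2.000e-02] CM after turn [-3.538e+01  1.399e+01  1.000e-02]
```

View pics/s5.png

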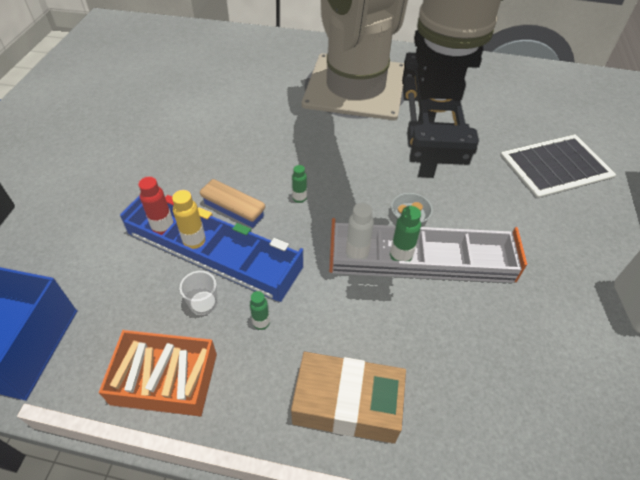

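White and green stand upright in the rack at about (360,230) and (406,232).

```bash
python3 -m jog '[[0,0,0,0,0,0.135,0.4],[0,0,0,0,0,0.135,0.4],[0,0,0,0,0,0.135,0.4],[-3,1.2,0,0,0,0,0.4],[-4.5,1.8,0,0,0,0,0.4],[-4.5,1.8,0,0,0,0,0.4],[-4.5,1.8,0,0,0,0,0.4],[-4.5,1.8,0,0,0,0,0.4],[-4.5,1.8,0,0,0,0,0.4],[-4.5,1.8,0,0,0,0,0.4],[-3.4,1.3,0,0,0,0,0.4],[-2,0.7,0,0,0,0,0.4],[0,0,0,0,0,0,0.4],[0,0,0,0,0,0,0.4]]'
python3 -c "
from h import *
go(*B['y'],.067,CY)
c=r.camera('wrist')
f=c['frame'][:,:,::-1].copy()
for k in 'yr':
  for rr,z in((.016,.118),(.021,.09)):
    a=np.linspace(0,6.28,60);p=proj(c,np.c_[B[k][0]+rr*np.cos(a),B[k][1]+rr*np.sin(a),0*a+z])
    cv2.polylines(f,[p.round().astype(int)],True,(255,0,255),1)
cv2.imwrite('pics/w5.png',cv2.resize(f[140:320,220:400],None,fx=3.3,fy=3.3,interpolation=cv2.INTER_CUBIC))
"
```

```text
time: 23.32
ee_pos: [0.5578, -0.2173, 0.217]
eef_rot: [0.792, 0.61, -0.0, -0.001]
ft_force: [0.1, 0.7, 0.0]
width: 0.0609
t 23.32 pos [ 0.5578 -0.2173  0.217 ] w 0.0609 F [0.1 0.7 0. ] TURN [-0.0014 -0.0004  0.0005] CM before turn [-0.12  0.03 15.  ] CM after turn [-1.1e-01  1.0e-02  1.5e+01]
```

View pics/w5.png

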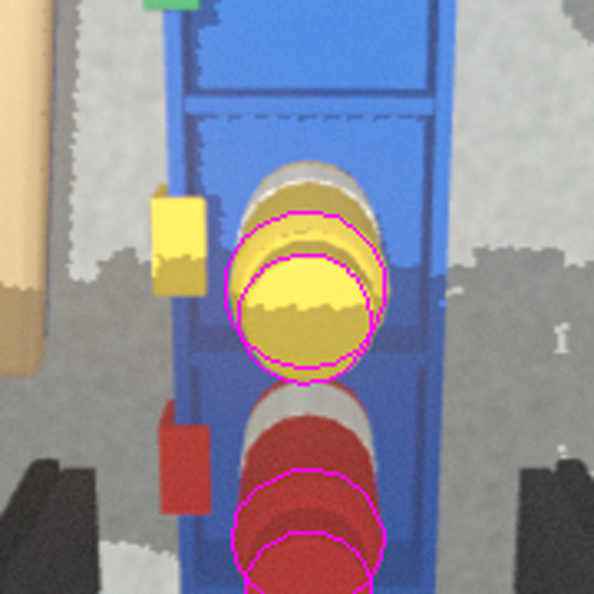

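```bash
python3 -m jog '[[-0.2,0,2.5,0,0,0,0.4],[0,0,4,0,0,0,0.4],[0,0,4,0,0,0,0.4],[0,0,3,0,0,0,0.4],[0,0,1.5,0,0,0,0.4],[0,0,0,0,0,0,0.4],[0,0,0,0,0,0,0.4],[0,0,0,0,0,0,-0.3],[0,0,0,0,0,0,-0.3],[0,0,0,0,0,0,-0.3],[0,0,0,0,0,0,-0.3],[0,0,0,0,0,0,-0.3]]'
python3 -c "
from h import *
go(*B['y'],.067,CY)"
python3 -m jog '[[0,0,-1,0,0,0,-0.3],[0,0,-2,0,0,0,-0.3],[0,0,-3,0,0,0,-0.3],[0,0,-3,0,0,0,-0.3],[0,0,-3,0,0,0,-0.3],[0,0,-2,0,0,0,-0.3],[0,0,-1,0,0,0,-0.3],[0,0,0,0,0,0,-0.3]]'
python3 -c "
from h import *
go(*D['y'],.217,RY)"
```

```text
time: 24.88
ee_pos: [0.5575, -0.2206, 0.0681]
eef_rot: [0.792, 0.61, 0.0, 0.0]
ft_force: [-1.2, -0.2, 5.8]
width: 0.0401
t 24.88 pos [ 0.5575 -0.2206  0.0681] w 0.0401 F [-1.2 -0.2  5.8] TURN [ 0.0004 -0.0002 -0.0005] CM before turn [ 0.21 -0.04  0.11] CM after turn [ 0.21 -0.04  0.11]
time: 25.88
ee_pos: [0.5575, -0.2206, 0.2185]
eef_rot: [0.792, 0.61, 0.0, 0.0]
ft_force: [-0.5, 0.3, -2.1]
width: 0.0404
t 25.88 pos [ 0.5575 -0.2206  0.2185] w 0.0404 F [-0.5  0.3 -2.1] TURN [ 0.0011 -0.     -0.4055] CM before turn [ 42.73 -17.24   0.14] CM after turn [46.07  1.02  0.15]
```

```bash
python3 -m jog '[[0,0,0,0,0,-0.1,-0.3],[0,0,0,0,0,-0.1,-0.3],[0,0,0,0,0,-0.1,-0.3],[0,0,0,0,0,-0.105,-0.3],[1.5,0,0,0,0,0,-0.3],[2.5,0.1,0,0,0,0,-0.3],[4,0.1,0,0,0,0,-0.3],[4,0.1,0,0,0,0,-0.3],[4,0.1,0,0,0,0,-0.3],[4,0.1,0,0,0,0,-0.3],[4,0.1,0,0,0,0,-0.3],[4,0.1,0,0,0,0,-0.3],[4,0.1,0,0,0,0,-0.3],[4,0.1,0,0,0,0,-0.3],[4,0.1,0,0,0,0,-0.3],[3,0.1,0,0,0,0,-0.3],[2,0.1,0,0,0,0,-0.3],[1,0,0,0,0,0,-0.3],[0,0,0,0,0,0,-0.3],[0,0,0,0,0,0,-0.3]]'
python3 -c "
from h import *
go(*D['y'],.067,RY)"
```

```text
time: 28.38
ee_pos: [0.5024, 0.235, 0.2179]
eef_rot: [0.654, 0.756, -0.0, 0.0]
ft_force: [1.3, -0.6, -1.6]
width: 0.0405
t 28.38 pos [0.5024 0.235  0.2179] w 0.0405 F [ 1.3 -0.6 -1.6] TURN [ 0.0001  0.0004 -0.0024] CM before turn [ 0.2  -0.21 15.09] CM after turn [ 0.19 -0.2  15.09]
```

```bash
python3 -m jog '[[0.1,0,2.5,0,0,0,-0.3],[0,0,3,0,0,0,-0.3],[0,0,3,0,0,0,-0.3],[0,0,3,0,0,0,-0.3],[0,0,1.5,0,0,0,-0.3],[0,0,1,0,0,0,-0.3],[0,0,0.5,0,0,0,-0.3],[0,0,0.2,0,0,0,-0.3],[0,0,0,0,0,0,-0.3],[0,0,0,0,0,0,-0.3]]'; python3 -m jog '[[0,0,0.1,0,0,0,-0.3],[0,0,0.1,0,0,0,-0.3],[0,0,0,0,0,0,-0.3]]';  python3 -m jog '[[0,0,0.05,0,0,0,-0.3],[0,0,0,0,0,0,-0.3]]'
```

```text
time: 29.62
ee_pos: [0.5021, 0.2375, 0.0713]
eef_rot: [0.653, 0.757, 0.0, 0.0]
ft_force: [-0.1, 0.2, -1.1]
width: 0.0405
time: 30.0
ee_pos: [0.5018, 0.2373, 0.0687]
eef_rot: [0.653, 0.757, -0.0, -0.0]
ft_force: [-0.0, -0.3, -2.1]
width: 0.0403
time: 30.25
ee_pos: [0.5018, 0.2373, 0.0683]
eef_rot: [0.653, 0.757, 0.0, -0.0]
ft_force: [0.1, 0.6, -2.1]
width: 0.0406
```

```bash
python3 -m jog '[[0,0,0.05,0,0,0,-0.3],[0,0,0,0,0,0,-0.3]]';  python3 -m jog '[[0,0,0.05,0,0,0,-0.3],[0,0,0,0,0,0,-0.3]]'
```

```text
time: 30.5
ee_pos: [0.502, 0.2375, 0.0682]
eef_rot: [0.653, 0.757, 0.0, -0.0]
ft_force: [-0.9, -0.8, 2.4]
width: 0.0404
time: 30.75
ee_pos: [0.5021, 0.2376, 0.0681]
eef_rot: [0.653, 0.757, 0.0, -0.0]
ft_force: [-2.6, -1.3, 6.8]
width: 0.0405
```

```bash
python3 -m jog '[[0,0,-0.08,0,0,0,-0.3],[0,0,0,0,0,0,0.4],[0,0,0,0,0,0,0.4],[0,0,0,0,0,0,0.4],[0,0,-2,0,0,0,0.4],[0,0,-4,0,0,0,0.4],[0,0,-5,0,0,0,0.4],[0,0,-4,0,0,0,0.4],[0,0,0,0,0,0,0.4],[0,0,0,0,0,0,0.4]]'
python3 -c "
from h import *
go(*B['r'],.217,CY)
c=r.camera('scene');cv2.imwrite('pics/s6.png',c['frame'][:,:,::-1])"
```

```text
time: 32.0
ee_pos: [0.5015, 0.2372, 0.2174]
eef_rot: [0.653, 0.757, -0.0, -0.0]
ft_force: [-0.9, -0.6, -1.2]
width: 0.0607
t 32.0 pos [0.5015 0.2372 0.2174] w 0.0607 F [-0.9 -0.6 -1.2] TURN [-7.000e-04  4.000e-04  4.047e-01] CM before turn [-5.252e+01 -3.870e+00  5.000e-02] CM after turn [-4.980e+01  1.712e+01  4.000e-02]
```

View pics/s6.png

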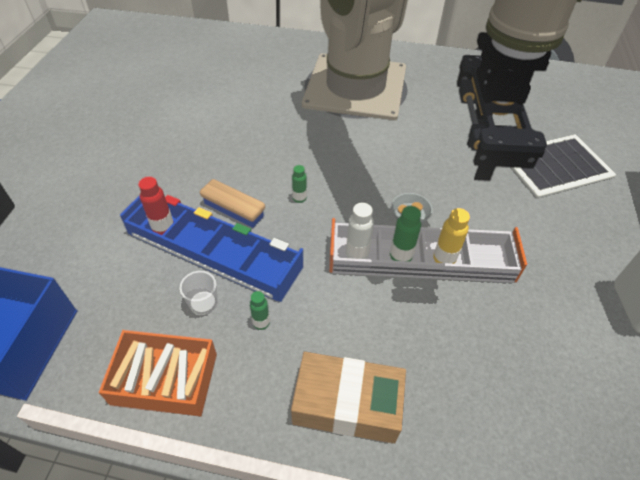

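Three bottles (white, green, yellow) stand in the rack at about (360,230), (406,232), (452,235). Red remains at (155,205).

```bash
python3 -m jog '[[0,0,0,0,0,0.135,0.4],[0,0,0,0,0,0.135,0.4],[0,0,0,0,0,0.135,0.4],[-3,1,0,0,0,0,0.4],[-4.5,1.6,0,0,0,0,0.4],[-4.5,1.6,0,0,0,0,0.4],[-4.5,1.6,0,0,0,0,0.4],[-4.5,1.6,0,0,0,0,0.4],[-4.5,1.6,0,0,0,0,0.4],[-4.5,1.6,0,0,0,0,0.4],[-4.5,1.5,0,0,0,0,0.4],[-4.5,1.5,0,0,0,0,0.4],[-4.5,1.5,0,0,0,0,0.4],[-4.3,1.3,0,0,0,0,0.4],[-2,0.7,0,0,0,0,0.4],[0,0,0,0,0,0,0.4],[0,0,0,0,0,0,0.4]]'
python3 -c "
from h import *
go(*B['r'],.067,CY)
c=r.camera('wrist')
f=c['frame'][:,:,::-1].copy()
for k in 'r':
  for rr,z in((.016,.118),(.021,.09)):
    a=np.linspace(0,6.28,60);p=proj(c,np.c_[B[k][0]+rr*np.cos(a),B[k][1]+rr*np.sin(a),0*a+z])
    cv2.polylines(f,[p.round().astype(int)],True,(255,0,255),1)
cv2.imwrite('pics/w6.png',cv2.resize(f[140:320,220:400],None,fx=3.3,fy=3.3,interpolation=cv2.INTER_CUBIC))
"
```

```text
time: 34.17
ee_pos: [0.5399, -0.2866, 0.2172]
eef_rot: [0.792, 0.61, -0.0, -0.001]
ft_force: [-0.6, 0.3, 0.6]
width: 0.0609
t 34.17 pos [ 0.5399 -0.2866  0.2172] w 0.0609 F [-0.6  0.3  0.6] TURN [-0.0015 -0.0006  0.0004] CM before turn [-0.14  0.07 15.02] CM after turn [-0.13  0.05 15.02]
```

View pics/w6.png

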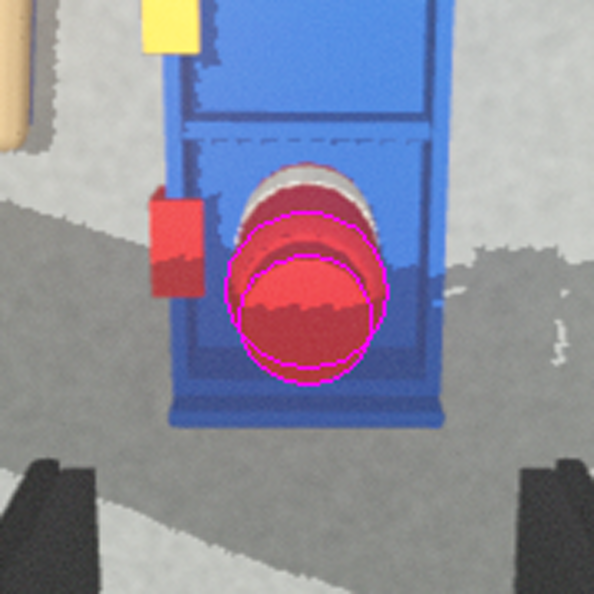

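```bash
python3 -m jog '[[-0.2,0.05,2.5,0,0,0,0.4],[0,0,4,0,0,0,0.4],[0,0,4,0,0,0,0.4],[0,0,3,0,0,0,0.4],[0,0,1.5,0,0,0,0.4],[0,0,0,0,0,0,0.4],[0,0,0,0,0,0,0.4],[0,0,0,0,0,0,-0.3],[0,0,0,0,0,0,-0.3],[0,0,0,0,0,0,-0.3],[0,0,0,0,0,0,-0.3],[0,0,0,0,0,0,-0.3]]'
python3 -c "
from h import *
go(*B['r'],.067,CY)"
python3 -m jog '[[0,0,-1,0,0,0,-0.3],[0,0,-2,0,0,0,-0.3],[0,0,-3,0,0,0,-0.3],[0,0,-3,0,0,0,-0.3],[0,0,-3,0,0,0,-0.3],[0,0,-2,0,0,0,-0.3],[0,0,-1,0,0,0,-0.3],[0,0,0,0,0,0,-0.3]]'
python3 -c "
from h import *
go(*D['r'],.217,RY)"
```

```text
time: 35.72
ee_pos: [0.54, -0.29, 0.0684]
eef_rot: [0.792, 0.61, 0.0, 0.0]
ft_force: [-1.9, 1.2, 4.1]
width: 0.0405
t 35.73 pos [ 0.54   -0.29    0.0684] w 0.0405 F [-1.9  1.2  4.1] TURN [ 0.0004 -0.0001 -0.0004] CM before turn [ 0.2  -0.05  0.14] CM after turn [ 0.2  -0.05  0.14]
time: 36.72
ee_pos: [0.5401, -0.29, 0.2188]
eef_rot: [0.792, 0.61, 0.0, 0.0]
ft_force: [0.3, -0.3, -2.1]
width: 0.0405
t 36.73 pos [ 0.5401 -0.29    0.2188] w 0.0405 F [ 0.3 -0.3 -2.1] TURN [ 1.100e-03  1.000e-04 -4.054e-01] CM before turn [ 57.15 -20.43   0.17] CM after turn [60.57  3.76  0.18]
```

```bash
python3 -m jog '[[0,0,0,0,0,-0.135,-0.3],[0,0,0,0,0,-0.135,-0.3],[0,0,0,0,0,-0.135,-0.3],[1.5,0.1,0,0,0,0,-0.3],[2.5,0.2,0,0,0,0,-0.3],[4.3,0.3,0,0,0,0,-0.3],[4.3,0.3,0,0,0,0,-0.3],[4.3,0.3,0,0,0,0,-0.3],[4.3,0.3,0,0,0,0,-0.3],[4.3,0.3,0,0,0,0,-0.3],[4.3,0.3,0,0,0,0,-0.3],[4.3,0.3,0,0,0,0,-0.3],[4.3,0.3,0,0,0,0,-0.3],[4.3,0.3,0,0,0,0,-0.3],[4.3,0.3,0,0,0,0,-0.3],[4.3,0.2,0,0,0,0,-0.3],[4.3,0.2,0,0,0,0,-0.3],[3,0.2,0,0,0,0,-0.3],[1.9,0,0,0,0,0,-0.3],[0,0,0,0,0,0,-0.3]]'
python3 -m jog '[[0,0,0,0,0,0,-0.3],[0,0,0,0,0,0,-0.3]]'
python3 -c "
from h import *
go(*D['r'],.067,RY)"
```

```text
time: 39.22
ee_pos: [0.4891, 0.3154, 0.2176]
eef_rot: [0.653, 0.757, -0.0, -0.0]
ft_force: [0.3, -0.8, -1.9]
width: 0.0406
time: 39.48
ee_pos: [0.4906, 0.3129, 0.2184]
eef_rot: [0.654, 0.756, 0.0, 0.0]
ft_force: [0.1, -0.2, -2.0]
width: 0.0406
t 39.48 pos [0.4906 0.3129 0.2184] w 0.0406 F [ 0.1 -0.2 -2. ] TURN [ 0.0004  0.0001 -0.0028] CM before turn [ 0.21 -0.18 15.14] CM after turn [ 0.21 -0.18 15.14]
```

```bash
python3 -m jog '[[0.1,0,2.5,0,0,0,-0.3],[0,0,3,0,0,0,-0.3],[0,0,3,0,0,0,-0.3],[0,0,3,0,0,0,-0.3],[0,0,1.5,0,0,0,-0.3],[0,0,1,0,0,0,-0.3],[0,0,0.5,0,0,0,-0.3],[0,0,0.2,0,0,0,-0.3],[0,0,0,0,0,0,-0.3],[0,0,0,0,0,0,-0.3]]'; python3 -m jog '[[0,0,0.1,0,0,0,-0.3],[0,0,0.1,0,0,0,-0.3],[0,0,0,0,0,0,-0.3]]';  python3 -m jog '[[0,0,0.05,0,0,0,-0.3],[0,0,0,0,0,0,-0.3]]'
```

```text
time: 40.72
ee_pos: [0.4902, 0.3155, 0.0716]
eef_rot: [0.653, 0.757, 0.0, 0.0]
ft_force: [0.8, 0.2, -2.7]
width: 0.0405
time: 41.1
ee_pos: [0.4899, 0.3153, 0.0691]
eef_rot: [0.653, 0.757, -0.0, -0.0]
ft_force: [-0.9, 0.3, -2.2]
width: 0.0406
time: 41.35
ee_pos: [0.4899, 0.3153, 0.0686]
eef_rot: [0.653, 0.757, 0.0, -0.0]
ft_force: [-0.1, -0.3, -2.4]
width: 0.0403
```

```bash
python3 -m jog '[[0,0,0.05,0,0,0,-0.3],[0,0,0,0,0,0,-0.3]]'
```

```text
time: 41.6
ee_pos: [0.49, 0.3155, 0.0685]
eef_rot: [0.653, 0.757, 0.0, -0.0]
ft_force: [-1.5, 0.1, 1.9]
width: 0.0401
```

Contact; release and rise, then check.

```bash
python3 -m jog '[[0,0,0.02,0,0,0,-0.3],[0,0,-0.04,0,0,0,0.4],[0,0,0,0,0,0,0.4],[0,0,0,0,0,0,0.4],[0,0,-2,0,0,0,0.4],[0,0,-4,0,0,0,0.4],[0,0,-5,0,0,0,0.4],[0,0,-4,0,0,0,0.4],[0,-4,0,0,0,0,0.4],[0,-4,0,0,0,0,0.4],[0,0,0,0,0,0,0.4],[0,0,0,0,0,0,0.4]]'
python3 -c "
from h import *
import numpy as np
a=r.camera('scene')['frame'];b=r.camera('top')['frame']
o=np.hstack([a[150:330,280:580],b[200:380,60:360]])[:,:,::-1]
cv2.imwrite('pics/fin.png',cv2.resize(o,None,fx=1.33,fy=1.33));cv2.imwrite('pics/top9.png',b[:,:,::-1])
c=r.camera('top')
for k in D: print(k,proj(c,[*D[k],.118]).round(0))"
```

```text
time: 43.1
ee_pos: [0.4112, 0.3036, 0.2186]
eef_rot: [0.653, 0.757, 0.0, 0.0]
ft_force: [-0.2, 1.0, 0.3]
width: 0.061
w [[273. 263.]]
g [[223. 270.]]
y [[173. 278.]]
r [[123. 286.]]
```

View pics/fin.png

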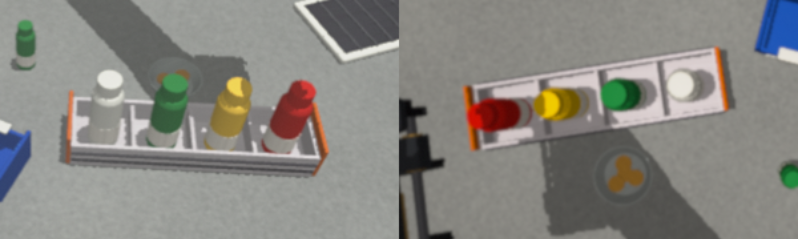

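View pics/top9.png

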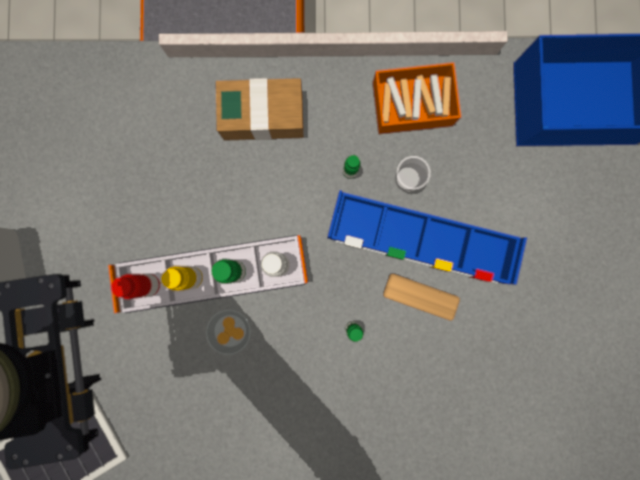

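```bash
python3 -c "
from bench import r
s=r.read_state();print(s['time'],s['joint_vel'].round(3));print(r.close_job())"
```

```text
43.25 [ 0.001  0.001 -0.002  0.002  0.     0.    -0.   ]
the job is handed in; nothing more can be done
None
```

All four bottles are in the grey rack in reverse order. Seen from the robot, left to right, it now reads red, yellow, green, white; the carrier read white, green, yellow, red. The job is handed in at 43 s of the 112 s allowed.

- **Setting down:** I lowered each bottle until the force reading showed it touching the rack floor, about 2 to 10 N. I let go only then, and the gripper finished open and clear of everything.
- **Final check:** In the last top picture each cap lay within about 2 px of where an upright, centred bottle should appear. The scene picture also showed all four upright, one in each compartment. The look-alike green bottles and the other objects were where they started.
- **Small disagreement:** The wrist and top cameras differed by about 3–4 mm on where the rack lies front to back. I aimed 1–2 mm towards the wrist camera's reading, well inside the roughly 16 mm of clearance around a bottle. No check failed.

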